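Sweep retention discs through the gate into the catch slot

ROBOT

A 6-joint arm with a two-finger parallel gripper is mounted at the origin on the work surface. World frame = base frame: x ahead of the robot, y to its left, z up, the work surface at z = 0. Lengths are in m, angles in rad, forces in N, time in s.
With the tool pointing down it reaches from about 0.275 to 0.775 m from the base axis. Payload 14.6 kg.
Tool frame: the origin (TCP) lies at the very end of the fingers, on their centre line; the grasp point (between the pads) lies 19 mm behind it; z points along the fingers, x is the direction in which the jaws open and shut, and the axes are right-handed (so a half turn about z gives the same grasp; the last joint's range is limited). The gripper opens to 85 mm and grips with 20 to 120 N. Pads are 22 mm wide; open, the fingers measure 114 mm over their backs; the gripper's body (76 mm by 85 mm) begins 54 mm behind the grasp point. The pads swing forward as they close: fully open they stand 13 mm farther back than shut.
Start: joints at [-1.438, 0.263, -0.048, 1.259, 0, 1.415], TCP at [0.149, -0.503, 0.231] pointing down, gripper open.
Joint ranges: [-2.65, 2.65], [-0.89, 1.7], [-1.18, 1.37], [-2.13, 2.11], [-1.35, 1.29], [-3.14, 3.14]. Speed limits (rad/s): [1.89, 1.89, 2.57, 2.79, 3.14, 3.14].

INTERFACE

Orientations are given as a rotation vector (axis times angle).
In Python, from cell import r, capture, camera_params, job, find_in, outline_of, spot_point gives the robot as it stands.
- The arm moves only by the tool send_rows, never from a script. Its argument "motion" is a list that holds one entry, the list of rows, each a list of 7 numbers: the shift along the world's x, y, z in cm, then the turn, a rotation vector about the world's x, y, z in degrees, then the gripper's target within -1 to 1 (fully open at 1, half-way at 0, shut at -1). In form: [[[dx, dy, dz, rx, ry, rz, gripper], ...]]. A call has 1 to 8 rows; each row shifts and turns the commanded pose from where the row before left it; what a row does not reach is not made up. A row lasts 1/12 s, in which the tool goes at most 41.7 mm and 7.16 degrees, less where a joint would pass 70% of its speed; a pose out of reach is approached as far as the arm can. A call with a gripper value outside its range is refused whole. The fingers move at their own pace and stop on an object; "force" is the grip in N (left out, the last holds). Time passes only in rows, so rows that do not move let the fingers close. It gives the time, the measured TCP pose, the force and the opening at its end, in the units of the state.
- r.sense(): the state, without advancing time (a new reading comes with each control period).
- capture(name): name is "side" or "top"; returns (picture, depth): 400x640x3 uint8, blue, green, red; 400x640 float32, m along the optical axis (not along the pixel's ray), 0 where there is no reading.
- camera_params(name): a dict with "fx", "fy", "cx", "cy" (pixels), "R" (3x3) and "t" (3): a world point X has camera coordinates R X + t. Camera axes: x right, y down, z forward; pixel columns grow to the right and rows downward; lengths in m; the calibration is good to about 2 mm. A picture is of the moment at which its call begins. camera_params takes no time and is no camera call.
- job.close_job(): hands the job in, once; it reports no verdict.
Trained networks look in the newest picture that a camera, given by its name, has taken for a name from the list of things; names that differ only in an ending like _2 or _b are one class to them, and where a whole thing is asked for, a point or a joint stands for the part that bears it (a point fixed in the world has none). Each returns a list of dicts, best first, with "confidence" (0 to 1); they miss things now and then, are a little off and sometimes report something else, mostly with a low value. They report only what shows in the picture. A call takes as long as a camera call. They do not tell look-alikes from the thing itself.
- find_in(camera, target): "bbox" ([left, top, right, bottom] in pixels, round what is visible of it).
- outline_of(camera, target): "pixels" (400x640 bool, what is visible of it) and "bbox" ([left, top, right, bottom] in pixels, round what is visible of it).
- spot_point(camera, target): "uv" ([column, row] in pixels: a listed point, or the origin of a listed thing).
The state is a dict: "clock": time; "qpos": joint angles; "dq": joint speeds; "joint_torque": joint torques, N m; "tool_pos": TCP position; "tool_rot": TCP orientation; "ft_force": force on the tool from outside, world axes, zero at the start; "torque": the same for the moment, N m; "width": finger opening in m.
Only numpy, scipy, OpenCV 4.12 (cv2) and the standard library are available. Lean on these libraries where they do the work, as an engineer would, in place of code of your own. Each camera call takes 0.05 s, during which the arm holds its last target. There are 200 camera calls.

TASK

On the dental bench's sorting box, push the three steel retention discs across the deck with your fingertips, through the gate and into the catch slot behind it, one at a time: let each disc drop before you send the next. Only push them, never pick them up or lift them, and leave the stone tooth die on the deck, the dental cast and the jar where they stand.

Things in the scene. Friction and masses are not known exactly. Their poses are not given: they have to be found in the camera images.
- station: sorting box fixed to the bench. Origin at bench level. Axes: z up, y square to the gate edge, towards the slot. White deck, top 75 mm over the bench, spans x = -110 to 110, y = -125 to 100 mm in its frame; rims 6 mm thick stand 10 mm over the deck on the three sides other than the gate's. At y = 100 mm the deck ends in a sheer drop into the slot
- slot_mid (a point): point on the catch slot's floor (x = 0, y = 132.5, z = 5 mm in the box's frame). Open above, 65 mm wide (y = 100 to 165), 220 mm long (x = -110 to 110), its floor 70 mm below the deck; it runs on under the 6 mm thick deck edge, back to y = 60; its outer wall rises 16 mm over the deck. A disc drops in once its centre is past the deck's edge
- gate_mid (a point): middle of the gate, on the deck's edge, at deck height: a 44 mm gap in a fixed dark steel plate 8 mm thick just beyond the edge, 16 mm over the deck. Posts 10 mm across, 17 mm tall bound the gap and overhang the deck by 2.5 mm. It lies up to 25 mm either side of the box's middle. Axes as the box's: y through the gate into the slot, x along the edge
- disc1_center (a point): one of three identical dark steel retention discs, 32 mm across, 7 mm thick, about 35 g, lying flat and loose on the deck; the point is its centre, half-way up (3.5 mm over the deck). It slides when pushed at its rim; being round it slips aside if the push is off-centre
- disc2_center (a point): one of three identical dark steel retention discs, 32 mm across, 7 mm thick, about 35 g, lying flat and loose on the deck; the point is its centre, half-way up (3.5 mm over the deck). It slides when pushed at its rim; being round it slips aside if the push is off-centre
- disc3_center (a point): one of three identical dark steel retention discs, 32 mm across, 7 mm thick, about 35 g, lying flat and loose on the deck; the point is its centre, half-way up (3.5 mm over the deck). It slides when pushed at its rim; being round it slips aside if the push is off-centre
- die: ivory stone tooth die, 20 mm across at the foot, 31 mm tall, 20 g, standing loose in a rear corner of the deck; origin at the centre of its foot. Leave it
- cast: plaster dental cast, 58 x 62 mm, 33 mm tall, loose on the bench left of the box; origin at the centre of its underside. Leave it
- jar: closed amber glass jar, 52 mm across, 70 mm tall, loose on the bench right of the box; origin at the centre of its underside. Leave it
Mind the look-alikes: they are no part of the job. Leave any blue or red look-alike of the part that bears disc3_center alone.

How it is judged:
By the outcome, as a careful person would: the job done as asked, in the order asked, and still so for the second after the job is handed in, with the robot touching nothing.
It also fails if it takes over 64 s, if anything falls off the work surface, if the arm or the gripper's body presses on something with over 40 N, if the wrist force passes 120 N, or if a joint passes its speed limit or range.

## Working session

There is one attempt and no reset: what is moved stays moved. The work goes in short steps, Python scripts to look and compute and a tool call to move; the robot and the scene stay as the last step left them, time stands still between calls to the robot, and variables do not carry over. Pictures are saved under pics/ and viewed, about 8 in all and at most 12, crops included, and the job is handed in when it is done.

Besides the shell and the picture viewer there is one more tool, called after ">>>" as name(argument=value, ...) on one line, values as JSON. send_rows: Moves the arm, as the interface text tells. Its arguments: {"type":"object","properties":{"motion":{"type":"array"},"force":{"type":"number"}},"required":["motion"]}

```bash
mkdir -p pics; ls; cat > h.py <<'E'
from cell import r,capture,camera_params,job,find_in,outline_of,spot_point
import numpy as np,cv2
def ray(cam,uv,z):
    p=camera_params(cam);R=np.array(p['R']);t=np.array(p['t'])
    d=R.T@np.array([(uv[0]-p['cx'])/p['fx'],(uv[1]-p['cy'])/p['fy'],1]);o=-R.T@t
    return o+d*(z-o[2])/d[2]
E
python3 - <<'E'
from h import *
for c in('top','side'):
    im,d=capture(c);cv2.imwrite(f'pics/{c}0.png',im)
    p=camera_params(c);print(c,-np.array(p['R']).T@np.array(p['t']),p['fx'])
im,d=capture('top')
for n,z in(('disc1_center',.0785),('gate_mid',.075),('station',0),('slot_mid',.005),('die',.075),('cast',0),('jar',0)):
    for q in spot_point('top',n):print(n,q['confidence'].__round__(2),np.round(q['uv'],1),ray('top',q['uv'],z).round(4))
print(r.sense())
E
```

```text
pics
top [ 0.44506717 -0.00438132  0.94220588] 362.22059265614627
side [ 0.2612288  -1.06432957  0.98031404] 484.40244172583226
disc1_center 0.69 [313.3 217.2] [ 0.5404 -0.0151  0.0785]
disc1_center 0.2 [455.9 255.7] [ 0.4554 -0.3557  0.0785]
gate_mid 0.55 [290.2 199.8] [0.582  0.0416 0.075 ]
station 0.63 [328.8 215.9] [ 0.5533 -0.0566  0.    ]
station 0.25 [337.6 186.7] [ 0.6317 -0.079   0.    ]
slot_mid 0.82 [279. 203.] [0.5839 0.0742 0.005 ]
die 0.41 [382.3 181.4] [ 0.6326 -0.1829  0.075 ]
cast 0.59 [154.9 233.7] [0.4983 0.3894 0.    ]
jar 0.82 [452.7 254.2] [ 0.4601 -0.3794  0.    ]
{'clock': 0.5, 'qpos': array([-1.43826289e+00,  2.63135880e-01, -4.83304790e-02,  1.25938576e+00,
       -9.51365354e-06,  1.41548126e+00]), 'dq': array([-1.77780482e-04,  3.74077977e-05,  1.66897256e-04,  1.07209807e-03,
        9.89426320e-04,  5.54887829e-04]), 'joint_torque': array([-3.06124610e-03, -6.37019777e+01,  3.84594798e+01,  1.64955407e-03,
       -1.81501068e-04,  1.23690660e-05]), 'tool_pos': array([ 0.1490265 , -0.50340082,  0.23124847]), 'tool_rot': array([-2.51706349e+00,  1.87983693e+00,  7.19462835e-05]), 'ft_force': array([-0.05491874,  0.0157091 , -0.28178813]), 'torque': array([-0.06557966, -0.05423287,  0.0009675 ]), 'width': 0.08540356804712067}
```

View pics/top0.png

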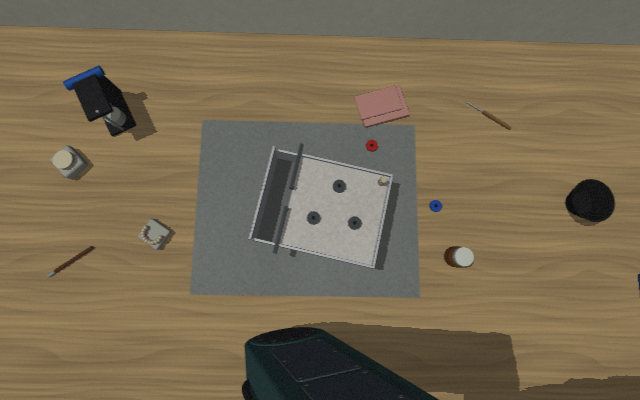

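```bash
python3 -c "
import cv2
im=cv2.imread('pics/top0.png')[130:280,240:440];cv2.imwrite('pics/c0.png',cv2.resize(im,None,fx=4,fy=4,interpolation=2))"
```

```text
(no output)
```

View pics/c0.png

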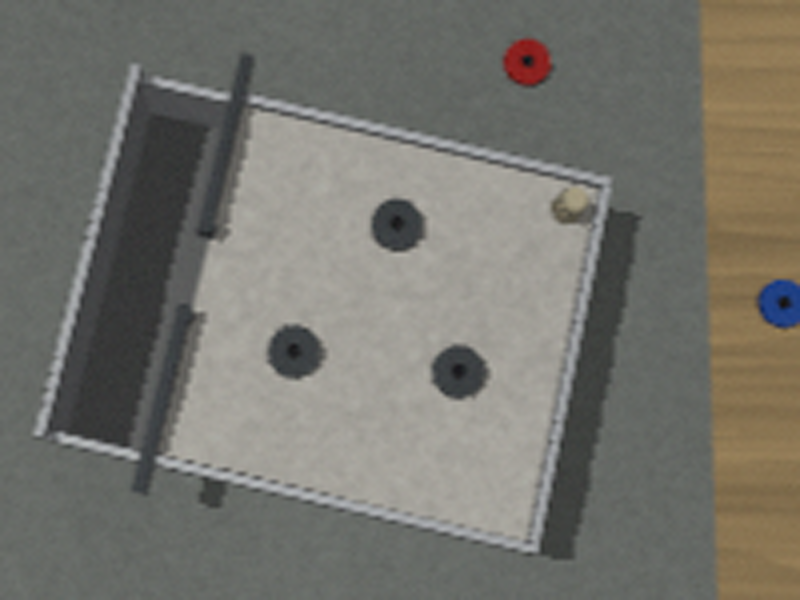

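View pics/side0.png

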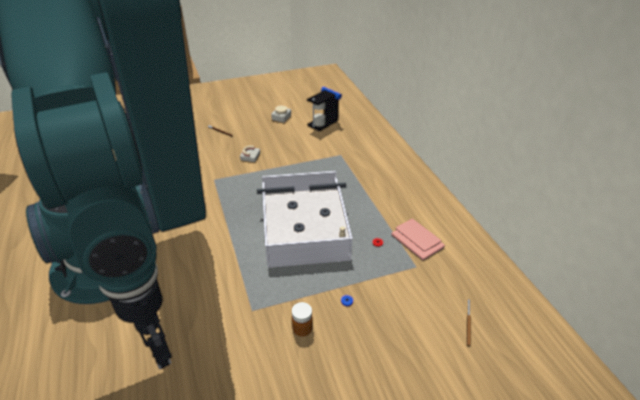

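The three dark discs sit on the deck at about (339,186), (313,218) and (355,223). The look-alikes are off the deck, red at (372,146) and blue at (436,206), so they are not part of the job. The gate gap lies between the post tops, near (292,189) and (288,208). Next I'll measure these more exactly.

```bash
cat >> h.py <<'E'
from scipy.optimize import minimize
def discs(im):
    """dark blobs on the deck -> list of (uv, world xyz at top face)"""
    hsv=im.max(2).astype(int); deck=(im.min(2)>120).astype(np.uint8)
    deck=cv2.morphologyEx(deck,cv2.MORPH_CLOSE,np.ones((19,19),np.uint8))
    m=((hsv<105)&(deck>0)).astype(np.uint8)
    n,l,s,c=cv2.connectedComponentsWithStats(m)
    return [(c[i].round(2),ray('top',c[i],.0805).round(4),int(s[i,4])) for i in range(1,n) if 60<s[i,4]<400]
E
python3 - <<'E'
from h import *
im=cv2.imread('pics/top0.png')
for d in discs(im):print(d)
c=lambda u,v:(240+u/4-.375,130+v/4-.375)
for n,p,z in(('rim rear R outer',(608,180),.085),('rim rear L outer',(537,552),.085),('post a',(207,235),.092),('post b',(192,313),.092),('slot outer near x',(136,67),.091),('slot outer2',(40,434),.091)):
    print(n,ray('top',c(*p),z).round(4))
p=camera_params('top');_,dep=capture('top')
# depth-based deck mask (world z 0.07..0.08)
R=np.array(p['R']);t=np.array(p['t']);v,u=np.mgrid[:400,:640]
P=np.stack([(u-p['cx'])/p['fx']*dep,(v-p['cy'])/p['fy']*dep,dep],-1);W=(P-t)@R
roi=np.zeros((400,640),bool);roi[140:275,245:400]=1
dk=roi&(abs(W[...,2]-.076)<.005)
print(dk.sum(),np.median(W[dk][:,2]))
rc=cv2.minAreaRect(W[dk][:,:2].astype(np.float32));print(rc,cv2.boxPoints(rc))
hi=roi&(W[...,2]>.087)&(W[...,2]<.097)
np.save('W.npy',W)
im2=np.zeros((135,155,3),np.uint8);im2[...,2]=255*hi[140:275,245:400];im2[...,1]=120*dk[140:275,245:400];cv2.imwrite('pics/m.png',cv2.resize(im2,None,fx=4,fy=4,interpolation=0))
E
```

```text
(array([ 71.11, 164.43]), array([0.656 , 0.5704, 0.0805]), 61)
(array([338.93, 185.97]), array([ 0.6176, -0.0758,  0.0805]), 135)
(array([313.3 , 217.58]), array([ 0.5393, -0.0151,  0.0805]), 142)
(array([354.29, 222.67]), array([ 0.5291, -0.1133,  0.0805]), 142)
rim rear R outer [ 0.6478 -0.2039  0.085 ]
rim rear L outer [ 0.4245 -0.1586  0.085 ]
post a [0.6069 0.0387 0.092 ]
post b [0.5598 0.0462 0.092 ]
slot outer near x [0.7101 0.0849 0.091 ]
slot outer2 [0.4871 0.1323 0.091 ]
8213 0.0741286715404924
((0.5639393925666809, -0.0376158207654953), (0.29846665263175964, 0.25286000967025757), 76.92642211914062) [[ 0.4070295  -0.15438233]
 [ 0.65333545 -0.21157981]
 [ 0.7208493   0.07915069]
 [ 0.47454333  0.13634817]]
```

View pics/m.png

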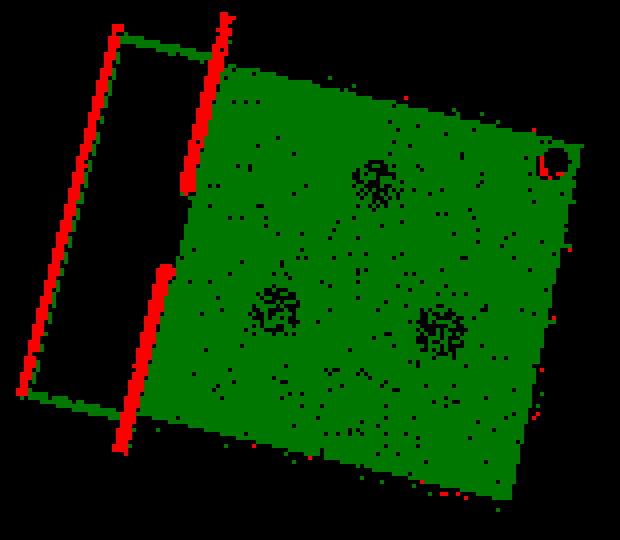

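>>> send_rows(motion=[[[2.3,2.86,0,0,0,2.3,-0.58],[2.3,2.86,0,0,0,2.3,-0.58],[2.3,2.86,0,0,0,2.3,-0.58],[2.3,2.86,0,0,0,2.3,-0.58],[2.3,2.86,0,0,0,2.3,-0.58],[2.3,2.86,0,0,0,2.3,-0.58],[2.3,2.86,0,0,0,2.3,-0.58],[2.3,2.86,0,0,0,2.3,-0.58]]])

```text
clock: 1.22
tool_pos: [0.3338, -0.2731, 0.2315]
tool_rot: [2.786, -1.451, 0.001]
ft_force: [1.3, -1.8, -0.3]
width: 0.0184
```

>>> send_rows(motion=[[[2.3,2.86,0,0,0,2.3,-0.58],[2.3,2.86,0,0,0,2.3,-0.58],[2.3,2.86,0,0,0,2.3,-0.58],[2.3,2.86,0,0,0,2.3,-0.58],[2.3,2.86,0,0,0,2.3,-0.58],[2.3,2.86,0,0,0,2.3,-0.58],[2.3,2.86,0,0,0,2.3,-0.58],[2.3,2.86,0,0,0,2.3,-0.58]]])

```text
clock: 1.88
tool_pos: [0.5179, -0.044, 0.2314]
tool_rot: [2.983, -0.986, 0.001]
ft_force: [1.3, -0.9, 0.3]
width: 0.018
```

```bash
cat >> h.py <<'E'
from scipy.spatial.transform import Rotation as Ro
def st():
    s=r.sense();R=Ro.from_rotvec(s['tool_rot']).as_matrix()
    print('t',round(s['clock'],2),'tcp',s['tool_pos'].round(4),'yaw y-axis',np.degrees(np.arctan2(-R[1,1],-R[0,1])).round(1),'tilt',R[:,2].round(3),'F',s['ft_force'].round(1),'w',round(s['width'],4))
E
python3 -c "
from h import *
st()"
```

```text
t 1.88 tcp [ 0.5179 -0.044   0.2314] yaw y-axis 53.4 tilt [ 0. -0. -1.] F [ 1.3 -0.9  0.3] w 0.018
```

>>> send_rows(motion=[[[-0.1,-0.1,-3.5,0,0,0,-0.58],[0,0,-3.5,0,0,0,-0.58],[0,0,-3.5,0,0,0,-0.58],[0,0,-2.5,0,0,0,-0.58],[0,0,-1.5,0,0,0,-0.58],[0,0,-0.6,0,0,0,-0.58],[0,0,-0.3,0,0,0,-0.58],[0,0,0,0,0,0,-0.58]]])

```text
clock: 2.55
tool_pos: [0.5162, -0.0469, 0.0775]
tool_rot: [-2.982, 0.989, -0.0]
ft_force: [0.7, 0.6, 1.2]
width: 0.018
```

```bash
python3 - <<'E'
from h import *
st()
im,_=capture('top');cv2.imwrite('pics/t1.png',im)
im2,_=capture('side')
a=cv2.resize(im[130:280,240:440],(800,600));b=cv2.resize(im2[160:275,250:403],(800,600))
cv2.imwrite('pics/b1.png',cv2.resize(np.vstack([im[130:280,240:440],cv2.resize(im2[160:275,245:398],(200,150))]),(400,600)))
E
```

```text
t 2.55 tcp [ 0.5162 -0.0469  0.0775] yaw y-axis 53.3 tilt [ 0. -0. -1.] F [0.7 0.6 1.2] w 0.018
```

View pics/b1.png

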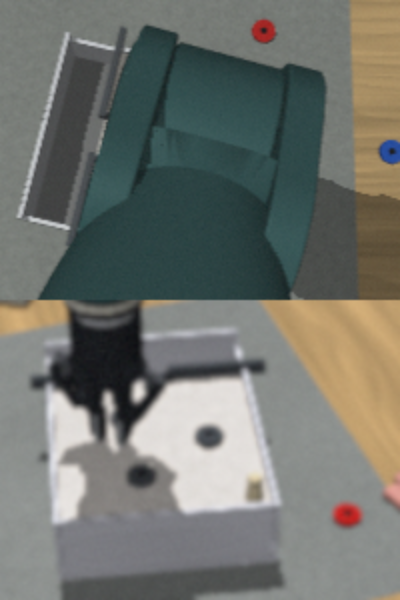

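The fingers stand about 14 mm behind the disc nearest the gate, clear of the others. I'll compute the push rows next.

```bash
cat >> h.py <<'E'
O=np.array([.5635,-.0543]);X=np.array([.979,-.2045]);Y=np.array([.2045,.979])
bx=lambda p:O+X*p[0]/1e3+Y*p[1]/1e3
tb=lambda w:np.array([(w[:2]-O)@X,(w[:2]-O)@Y])*1e3
def plan(wps,step=10,off=24.2):
    """wps: (disc box x, box y mm, world heading deg[, off]) -> rows in cm/deg from the current tcp"""
    s=r.sense();R=Ro.from_rotvec(s['tool_rot']).as_matrix()
    p=s['tool_pos'][:2];h=np.degrees(np.arctan2(-R[1,1],-R[0,1]))
    f=lambda w:bx(w[:2])-(w[3] if len(w)>3 else off)/1e3*np.array([np.cos(np.radians(w[2])),np.sin(np.radians(w[2]))])
    for w in wps:
        q=f(w);n=int(np.ceil(max(np.linalg.norm(q-p)*1e3/step,abs(w[2]-h)/6)))
        d=(q-p)*100/n;print(n,'x',[round(d[0],2),round(d[1],2),0,0,0,round((w[2]-h)/n,1)],'-> disc',w,'tcp',q.round(4));p=q;h=w[2]
E
python3 - <<'E'
from h import *
print(tb(np.array([.5393,-.0151])))
plan([(-31.7,33.4,53.3),(-3,78,60),(0,88,72),(0,100,78),(0,108,78)])
E
```

```text
[-31.7082  33.4279]
2 x [np.float64(0.41), np.float64(0.62), 0, 0, 0, np.float64(0.0)] -> disc (-31.7, 33.4, 53.3) tcp [ 0.5248 -0.0345]
6 x [np.float64(0.66), np.float64(0.6), 0, 0, 0, 1.1] -> disc (-3, 78, 60) tcp [0.5644 0.0017]
2 x [np.float64(0.48), np.float64(0.36), 0, 0, 0, 6.0] -> disc (0, 88, 72) tcp [0.574  0.0088]
2 x [np.float64(0.25), np.float64(0.55), 0, 0, 0, 3.0] -> disc (0, 100, 78) tcp [0.5789 0.0199]
1 x [np.float64(0.16), np.float64(0.78), 0, 0, 0, 0.0] -> disc (0, 108, 78) tcp [0.5806 0.0278]
```

>>> send_rows(motion=[[[0.41,0.62,0,0,0,0,-0.58],[0.41,0.62,0,0,0,0,-0.58],[0.66,0.6,0,0,0,1.1,-0.58],[0.66,0.6,0,0,0,1.1,-0.58],[0.66,0.6,0,0,0,1.1,-0.58],[0.66,0.6,0,0,0,1.1,-0.58],[0.66,0.6,0,0,0,1.1,-0.58],[0.66,0.6,0,0,0,1.1,-0.58]]])

```text
clock: 3.32
tool_pos: [0.5645, 0.0023, 0.0772]
tool_rot: [3.035, -0.813, -0.0]
ft_force: [0.1, -0.6, 0.8]
width: 0.0179
```

```bash
python3 - <<'E'
from h import *
st()
im2,_=capture('side')
cv2.imwrite('pics/s2.png',cv2.resize(im2[160:275,245:398],(612,460),interpolation=2))
for c in ('side',):
  for q in spot_point(c,'disc1_center'):print(round(q['confidence'],2),np.round(q['uv']),tb(ray(c,q['uv'],.0785)))
  for q in spot_point(c,'gate_mid'):print('gate',round(q['confidence'],2),np.round(q['uv']),tb(ray(c,q['uv'],.075)))
E
```

```text
t 3.32 tcp [0.5645 0.0023 0.0772] yaw y-axis 60.0 tilt [-0. -0. -1.] F [ 0.1 -0.6  0.8] w 0.0179
0.44 [299. 197.] [-5.50903771 63.32081216]
gate 0.84 [303. 192.] [ 9.97340962 93.32896332]
gate 0.26 [325. 214.] [ 60.37871921 -15.086318  ]
gate 0.22 [341. 234.] [  93.50407885 -106.19080462]
```

View pics/s2.png

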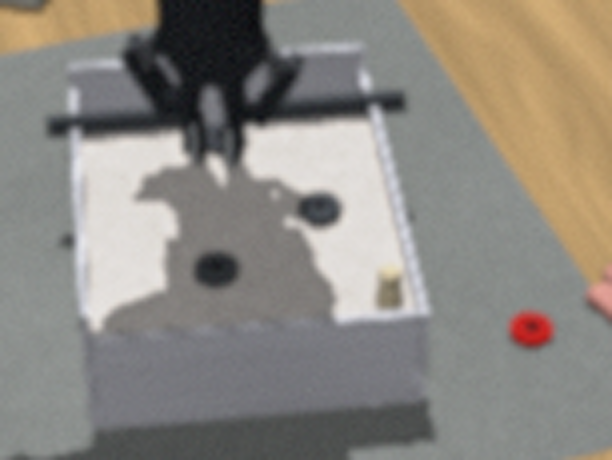

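The side view shows the disc hidden in the fingertip notch, just short of the gate. The other two discs and the die have not moved. I'll continue the push.

>>> send_rows(motion=[[[0.48,0.33,0,0,0,6,-0.58],[0.48,0.33,0,0,0,6,-0.58],[0.25,0.55,0,0,0,3,-0.58],[0.25,0.55,0,0,0,3,-0.58],[0.08,0.4,0,0,0,0,-0.58],[0.08,0.4,0,0,0,0,-0.58],[0,0,0,0,0,0,-0.58],[-0.7,-3.3,0,0,0,0,-0.58]]])

```text
clock: 4.13
tool_pos: [0.5735, -0.0027, 0.0773]
tool_rot: [-3.123, 0.327, -0.001]
ft_force: [0.6, -0.5, -0.1]
width: 0.0178
```

>>> send_rows(motion=[[[0,0,3.5,0,0,0,-0.58],[0,0,3.5,0,0,0,-0.58],[-3,-3,0,0,0,0,-0.58],[-3,-3,0,0,0,0,-0.58],[-3,-3,0,0,0,0,-0.58],[-3,-3,0,0,0,0,-0.58],[-2,-3,0,0,0,0,-0.58],[0,-3,0,0,0,0,-0.58]]])

```text
clock: 4.8
tool_pos: [0.4313, -0.1842, 0.1477]
tool_rot: [-3.123, 0.335, 0.002]
ft_force: [1.9, -0.9, 1.3]
width: 0.018
```

```bash
python3 - <<'E'
from h import *
st()
im,_=capture('top');im2,_=capture('side')
for d in discs(im):print(d[0],tb(d[1]).round(1),d[2])
cv2.imwrite('pics/b3.png',cv2.resize(np.hstack([im[130:280,240:440],cv2.resize(im2[160:275,245:398],(200,150))]),(800,300)))
E
```

```text
t 4.8 tcp [ 0.4313 -0.1842  0.1477] yaw y-axis 77.8 tilt [-0.001  0.    -1.   ] F [ 1.9 -0.9  1.3] w 0.018
[338.93 185.97] [ 57.4 -10. ] 135
[354.38 222.74] [-21.8 -65. ] 135
```

View pics/b3.png

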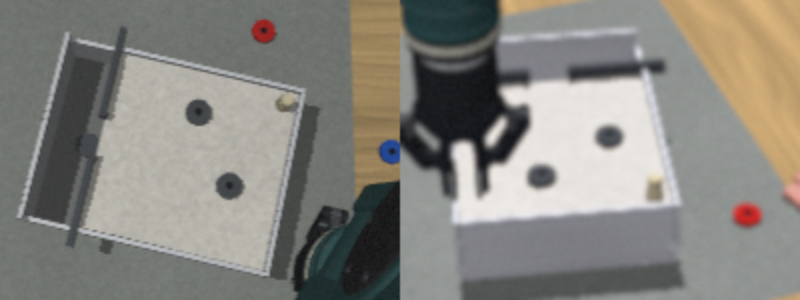

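The left half shows the first disc down in the slot, at about top pixel (283,203). Next is the right-hand disc at (339,186).

>>> send_rows(motion=[[[3.28,1.2,0,0,0,4.7,-0.58],[3.28,1.2,0,0,0,4.7,-0.58],[3.28,1.2,0,0,0,4.7,-0.58],[3.28,1.2,0,0,0,4.7,-0.58],[3.28,1.2,0,0,0,4.7,-0.58],[3.28,1.2,0,0,0,4.7,-0.58],[0,0,-1,0,0,0,-0.58],[0,0,0,0,0,0,-0.58]]])

```text
clock: 5.57
tool_pos: [0.6323, -0.1104, 0.1351]
tool_rot: [-3.11, -0.441, 0.003]
ft_force: [-0.7, -0.5, -1.0]
width: 0.0182
```

```bash
python3 - <<'E'
from h import *
st()
plan([(57.4,-10,106,38),(57.4,-10,106),(3,78,102),(0,88,90),(0,100,78),(0,108,78)])
_,d=capture('top');print(d[196:211:2,278:290:2].round(3))
E
```

```text
t 5.57 tcp [ 0.6323 -0.1104  0.1351] yaw y-axis 106.1 tilt [-0.002  0.001 -1.   ] F [-0.7 -0.5 -1. ] w 0.0182
1 x [np.float64(-0.42), np.float64(-0.19), 0, 0, 0, np.float64(-0.1)] -> disc (57.4, -10, 106, 38) tcp [ 0.6281 -0.1124]
2 x [np.float64(-0.19), np.float64(0.66), 0, 0, 0, 0.0] -> disc (57.4, -10, 106) tcp [ 0.6243 -0.0991]
11 x [np.float64(-0.34), np.float64(0.88), 0, 0, 0, -0.4] -> disc (3, 78, 102) tcp [ 0.5874 -0.0022]
2 x [np.float64(-0.3), np.float64(0.49), 0, 0, 0, -6.0] -> disc (0, 88, 90) tcp [0.5815 0.0077]
2 x [np.float64(-0.13), np.float64(0.61), 0, 0, 0, -6.0] -> disc (0, 100, 78) tcp [0.5789 0.0199]
1 x [np.float64(0.16), np.float64(0.78), 0, 0, 0, 0.0] -> disc (0, 108, 78) tcp [0.5806 0.0278]
[[0.95  0.951 0.949 0.947 0.949 0.951]
 [0.947 0.944 0.942 0.94  0.938 0.944]
 [0.939 0.941 0.942 0.942 0.94  0.941]
 [0.941 0.94  0.94  0.938 0.942 0.941]
 [0.941 0.937 0.938 0.94  0.941 0.943]
 [0.945 0.939 0.938 0.939 0.856 0.94 ]
 [0.945 0.943 0.944 0.855 0.    0.857]
 [0.944 0.943 0.942 0.859 0.856 0.874]]
```

>>> send_rows(motion=[[[-0.42,-0.2,-2.5,0,0,0,-0.58],[0,0,-2,0,0,0,-0.58],[0,0,-0.9,0,0,0,-0.58],[0,0,-0.36,0,0,0,-0.58],[-0.19,0.66,0,0,0,0,-0.58],[-0.19,0.66,0,0,0,0,-0.58],[-0.34,0.88,0,0,0,-0.4,-0.58],[-0.34,0.88,0,0,0,-0.4,-0.58]]])

```text
clock: 6.28
tool_pos: [0.6172, -0.082, 0.0807]
tool_rot: [3.113, 0.417, 0.002]
ft_force: [0.6, -0.6, 0.8]
width: 0.0177
```

>>> send_rows(motion=[[[-0.34,0.88,0,0,0,-0.4,-0.58],[-0.34,0.88,0,0,0,-0.4,-0.58],[-0.34,0.88,0,0,0,-0.4,-0.58],[-0.34,0.88,0,0,0,-0.4,-0.58],[-0.34,0.88,0,0,0,-0.4,-0.58],[-0.34,0.88,0,0,0,-0.4,-0.58],[-0.34,0.88,0,0,0,-0.4,-0.58],[-0.34,0.88,0,0,0,-0.4,-0.58]]])

```text
clock: 6.95
tool_pos: [0.5898, -0.0117, 0.0798]
tool_rot: [3.124, 0.33, 0.001]
ft_force: [1.7, -2.7, 4.5]
width: 0.0181
```

```bash
python3 - <<'E'
from h import *
st()
plan([(3,78,102),(0,88,90),(0,100,78),(0,108,78)])
im2,_=capture('side')
cv2.imwrite('pics/s4.png',cv2.resize(im2[160:275,245:398],(612,460),interpolation=2))
E
```

```text
t 6.95 tcp [ 0.5898 -0.0117  0.0798] yaw y-axis 102.0 tilt [ 0. -0. -1.] F [ 1.7 -2.7  4.5] w 0.0181
1 x [np.float64(-0.24), np.float64(0.95), 0, 0, 0, np.float64(-0.0)] -> disc (3, 78, 102) tcp [ 0.5874 -0.0022]
2 x [np.float64(-0.3), np.float64(0.49), 0, 0, 0, -6.0] -> disc (0, 88, 90) tcp [0.5815 0.0077]
2 x [np.float64(-0.13), np.float64(0.61), 0, 0, 0, -6.0] -> disc (0, 100, 78) tcp [0.5789 0.0199]
1 x [np.float64(0.16), np.float64(0.78), 0, 0, 0, 0.0] -> disc (0, 108, 78) tcp [0.5806 0.0278]
```

View pics/s4.png

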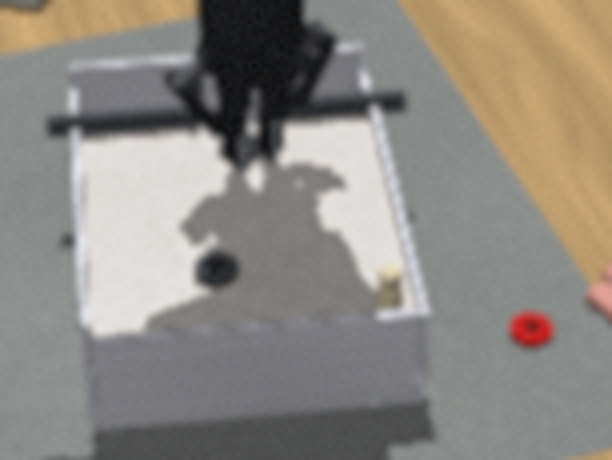

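The fingers ended about 2 mm higher than planned and the force reading is larger. I'll back off and look before the gate.

>>> send_rows(motion=[[[0.3,-1,0,0,0,0,-0.58],[0.8,-3,0,0,0,0,-0.58],[0.8,-3,0,0,0,0,-0.58],[0,0,0,0,0,0,-0.58]]])

```text
clock: 7.33
tool_pos: [0.6102, -0.0874, 0.0791]
tool_rot: [3.124, 0.326, 0.0]
ft_force: [-1.2, -1.6, -0.6]
width: 0.0179
```

```bash
python3 - <<'E'
from h import *
st()
im2,_=capture('side')
cv2.imwrite('pics/s5.png',cv2.resize(im2[160:275,245:398],(612,460),interpolation=2))
for q in outline_of('side','disc1_center'):
  v,u=np.nonzero(q['pixels']);print(round(q['confidence'],2),u.mean(),v.mean(),u.size,tb(ray('side',(u.mean(),v.mean()),.0795)))
E
```

```text
t 7.33 tcp [ 0.6102 -0.0874  0.0791] yaw y-axis 101.9 tilt [ 0.    -0.001 -1.   ] F [-1.2 -1.6 -0.6] w 0.0179
```

View pics/s5.png

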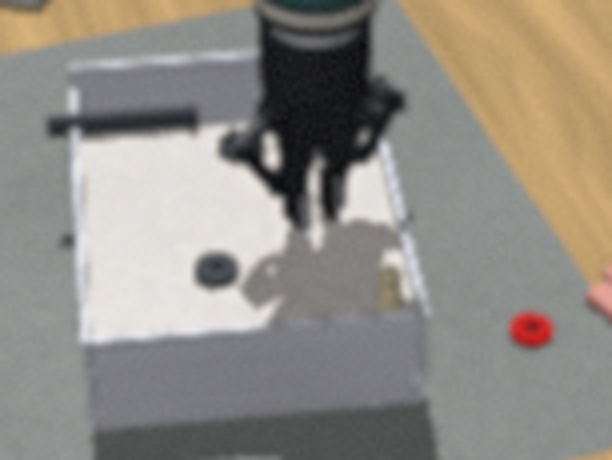

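>>> send_rows(motion=[[[0,0,3.5,0,0,0,-0.58],[0,0,3.5,0,0,0,-0.58],[-3.2,-1.8,0,0,0,0,-0.58],[-3.2,-1.8,0,0,0,0,-0.58],[-3.2,-1.8,0,0,0,0,-0.58],[-3.2,-1.8,0,0,0,0,-0.58],[-3.2,-1.8,0,0,0,0,-0.58],[-2,-1,0,0,0,0,-0.58]]])

```text
clock: 8.1
tool_pos: [0.4261, -0.1826, 0.1495]
tool_rot: [-3.123, -0.331, 0.002]
ft_force: [-0.4, -0.4, -0.5]
width: 0.0178
```

```bash
python3 - <<'E'
from h import *
st()
im,_=capture('top')
for d in discs(im):print(d[0],tb(d[1]).round(1),d[2])
cv2.imwrite('pics/t6.png',cv2.resize(im[130:280,240:440],(800,600),interpolation=2))
for n in('disc1_center',):
  for q in outline_of('top',n):
    v,u=np.nonzero(q['pixels']);print(round(q['confidence'],2),u.mean(),v.mean(),u.size,tb(ray('top',(u.mean(),v.mean()),.0805)))
E
```

```text
t 8.1 tcp [ 0.4261 -0.1826  0.1495] yaw y-axis 102.1 tilt [-0.001  0.001 -1.   ] F [-0.4 -0.4 -0.5] w 0.0178
[303.11 198.84] [ 7.  67.5] 136
[354.33 222.74] [-21.8 -64.9] 136
0.4 283.8139534883721 201.3139534883721 86 [ -9.34705478 111.24248195]
```

View pics/t6.png

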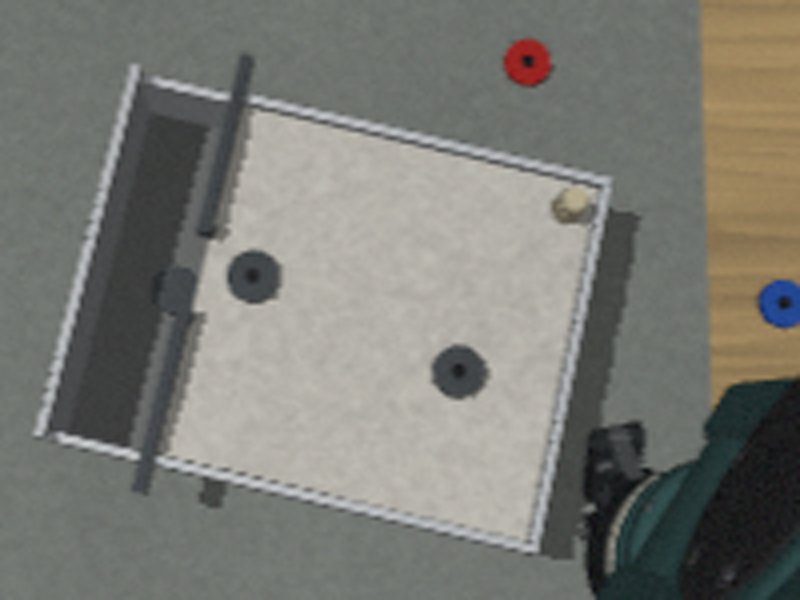

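The top view shows disc 2 undisturbed at crop (253,277), right in front of the gate. Disc 1 is in the slot at (176,290), and the die and disc 3 are untouched. I'll approach again.

```bash
python3 - <<'E'
from h import *
plan([(7,67.5,90,37),(7,67.5,90),(0,88,85),(0,100,78),(0,108,78)],step=34)
plan([(7,67.5,90,37),(7,67.5,90),(0,88,85),(0,100,78),(0,108,78)],step=8)
E
```

```text
7 x [np.float64(2.26), np.float64(2.23), 0, 0, 0, np.float64(-1.7)] -> disc (7, 67.5, 90, 37) tcp [ 0.5842 -0.0266]
1 x [np.float64(0.0), np.float64(1.28), 0, 0, 0, 0.0] -> disc (7, 67.5, 90) tcp [ 0.5842 -0.0138]
1 x [np.float64(-0.48), np.float64(2.16), 0, 0, 0, -5.0] -> disc (0, 88, 85) tcp [0.5794 0.0077]
2 x [np.float64(-0.02), np.float64(0.61), 0, 0, 0, -3.5] -> disc (0, 100, 78) tcp [0.5789 0.0199]
1 x [np.float64(0.16), np.float64(0.78), 0, 0, 0, 0.0] -> disc (0, 108, 78) tcp [0.5806 0.0278]
28 x [np.float64(0.56), np.float64(0.56), 0, 0, 0, np.float64(-0.4)] -> disc (7, 67.5, 90, 37) tcp [ 0.5842 -0.0266]
2 x [np.float64(0.0), np.float64(0.64), 0, 0, 0, 0.0] -> disc (7, 67.5, 90) tcp [ 0.5842 -0.0138]
3 x [np.float64(-0.16), np.float64(0.72), 0, 0, 0, -1.7] -> disc (0, 88, 85) tcp [0.5794 0.0077]
2 x [np.float64(-0.02), np.float64(0.61), 0, 0, 0, -3.5] -> disc (0, 100, 78) tcp [0.5789 0.0199]
2 x [np.float64(0.08), np.float64(0.39), 0, 0, 0, 0.0] -> disc (0, 108, 78) tcp [0.5806 0.0278]
```

>>> send_rows(motion=[[[2.26,2.23,0,0,0,-1.7,-0.58],[2.26,2.23,0,0,0,-1.7,-0.58],[2.26,2.23,0,0,0,-1.7,-0.58],[2.26,2.23,0,0,0,-1.7,-0.58],[2.26,2.23,0,0,0,-1.7,-0.58],[2.26,2.23,0,0,0,-1.7,-0.58],[2.26,2.23,0,0,0,-1.7,-0.58],[0,0,0,0,0,0,-0.58]]])

```text
clock: 8.87
tool_pos: [0.5903, -0.022, 0.1489]
tool_rot: [-3.14, -0.009, -0.001]
ft_force: [-0.7, -0.1, 0.1]
width: 0.0181
```

>>> send_rows(motion=[[[0,0,-2,0,0,0,-0.58],[0,0,-2,0,0,0,-0.58],[0,0,-1.5,0,0,0,-0.58],[0,0,-0.8,0,0,0,-0.58],[0,0,-0.4,0,0,0,-0.58],[0,0,0,0,0,0,-0.58]]])

```text
clock: 9.37
tool_pos: [0.587, -0.026, 0.0822]
tool_rot: [-3.141, -0.006, 0.002]
ft_force: [0.3, 0.3, -0.6]
width: 0.0181
```

```bash
python3 - <<'E'
from h import *
st()
plan([(7,67.5,90),(0,88,85),(0,100,78),(0,108,78)],step=8)
E
```

```text
t 9.37 tcp [ 0.587  -0.026   0.0822] yaw y-axis 90.2 tilt [-0.001  0.    -1.   ] F [ 0.3  0.3 -0.6] w 0.0181
2 x [np.float64(-0.14), np.float64(0.61), 0, 0, 0, np.float64(-0.1)] -> disc (7, 67.5, 90) tcp [ 0.5842 -0.0138]
3 x [np.float64(-0.16), np.float64(0.72), 0, 0, 0, -1.7] -> disc (0, 88, 85) tcp [0.5794 0.0077]
2 x [np.float64(-0.02), np.float64(0.61), 0, 0, 0, -3.5] -> disc (0, 100, 78) tcp [0.5789 0.0199]
2 x [np.float64(0.08), np.float64(0.39), 0, 0, 0, 0.0] -> disc (0, 108, 78) tcp [0.5806 0.0278]
```

>>> send_rows(motion=[[[-0.15,0,-0.48,0,0,0,-0.58],[-0.08,0.6,0,0,0,0,-0.58],[0,0.6,0,0,0,0,-0.58],[-0.16,0.72,0,0,0,-1.7,-0.58],[-0.16,0.72,0,0,0,-1.7,-0.58],[-0.16,0.72,0,0,0,-1.7,-0.58],[0,0,0,0,0,0,-0.58]]])

```text
clock: 9.95
tool_pos: [0.5799, 0.0087, 0.0784]
tool_rot: [-3.138, 0.135, -0.001]
ft_force: [-0.1, 0.5, -0.3]
width: 0.018
```

```bash
python3 - <<'E'
from h import *
st()
plan([(0,100,78),(0,108,78)],step=6)
E
```

```text
t 9.95 tcp [0.5799 0.0087 0.0784] yaw y-axis 85.1 tilt [ 0.001  0.    -1.   ] F [-0.1  0.5 -0.3] w 0.018
2 x [np.float64(-0.05), np.float64(0.56), 0, 0, 0, np.float64(-3.5)] -> disc (0, 100, 78) tcp [0.5789 0.0199]
2 x [np.float64(0.08), np.float64(0.39), 0, 0, 0, 0.0] -> disc (0, 108, 78) tcp [0.5806 0.0278]
```

Pushing it through, then retracting to look. This also checks that disc 1 does not block the drop.

>>> send_rows(motion=[[[-0.05,0.56,-0.05,0,0,-3.5,-0.58],[-0.05,0.56,0,0,0,-3.5,-0.58],[0.08,0.4,0,0,0,0,-0.58],[0.08,0.4,0,0,0,0,-0.58],[0,0,0,0,0,0,-0.58],[-0.7,-3.3,0,0,0,0,-0.58],[0,0,3.5,0,0,0,-0.58],[0,0,3.5,0,0,0,-0.58]]])

```text
clock: 10.62
tool_pos: [0.5722, -0.0076, 0.147]
tool_rot: [-3.125, 0.325, 0.006]
ft_force: [1.2, 0.0, 0.6]
width: 0.0182
```

>>> send_rows(motion=[[[-3,-3,0,0,0,0,-0.58],[-3,-3,0,0,0,0,-0.58],[-3,-3,0,0,0,0,-0.58],[-3,-3,0,0,0,0,-0.58],[-2,-3,0,0,0,0,-0.58],[0,-3,0,0,0,0,-0.58]]])

```text
clock: 11.12
tool_pos: [0.4323, -0.185, 0.1478]
tool_rot: [-3.125, 0.324, 0.002]
ft_force: [1.5, -0.9, 0.4]
width: 0.0179
```

```bash
python3 - <<'E'
from h import *
st()
im,d=capture('top')
for q in discs(im):print(q[0],tb(q[1]).round(1),q[2])
cv2.imwrite('pics/t7.png',cv2.resize(im[130:280,240:440],(800,600),interpolation=2))
print(d[192:213:2,274:298:2].round(2))
plan([(-21.8,-65,71,37),(-21.8,-65,71)],step=34)
E
```

```text
t 11.12 tcp [ 0.4323 -0.185   0.1478] yaw y-axis 78.2 tilt [-0.001  0.    -1.   ] F [ 1.5 -0.9  0.4] w 0.0179
[354.33 222.74] [-21.8 -64.9] 136
[[0.95 0.95 0.95 0.95 0.95 0.95 0.95 0.95 0.95 0.88 0.88 0.88]
 [0.95 0.95 0.95 0.95 0.95 0.95 0.95 0.95 0.95 0.88 0.88 0.88]
 [0.95 0.95 0.95 0.95 0.95 0.95 0.95 0.94 0.95 0.88 0.88 0.88]
 [0.95 0.95 0.95 0.94 0.94 0.94 0.93 0.93 0.93 0.88 0.88 0.88]
 [0.95 0.95 0.94 0.94 0.94 0.93 0.93 0.93 0.88 0.88 0.88 0.88]
 [0.95 0.95 0.94 0.94 0.93 0.93 0.93 0.93 0.88 0.87 0.88 0.87]
 [0.95 0.94 0.94 0.94 0.94 0.93 0.93 0.93 0.88 0.88 0.88 0.87]
 [0.95 0.95 0.95 0.94 0.94 0.93 0.86 0.93 0.87 0.87 0.88 0.88]
 [0.94 0.94 0.95 0.94 0.94 0.86 0.86 0.86 0.87 0.87 0.88 0.87]
 [0.94 0.94 0.94 0.94 0.94 0.86 0.86 0.87 0.88 0.87 0.87 0.88]
 [0.94 0.94 0.94 0.94 0.94 0.86 0.86 0.87 0.87 0.87 0.87 0.87]]
3 x [np.float64(2.73), np.float64(1.39), 0, 0, 0, np.float64(-2.3)] -> disc (-21.8, -65, 71, 37) tcp [ 0.5168 -0.1485]
1 x [np.float64(0.42), np.float64(1.21), 0, 0, 0, 0.0] -> disc (-21.8, -65, 71) tcp [ 0.521  -0.1364]
```

View pics/t7.png

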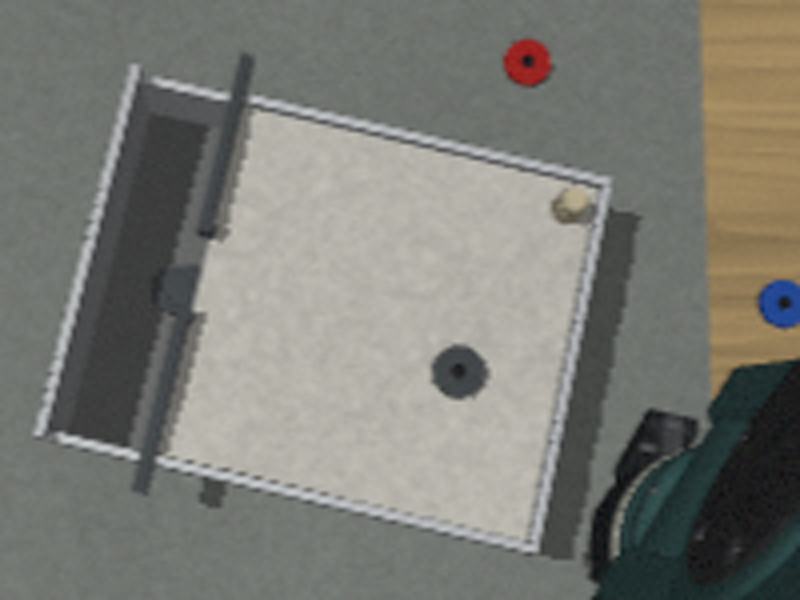

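Disc 2 has dropped too: the slot depth reads 0.93 m near the gate, so it lies partly on disc 1. The deck now holds only disc 3 at crop (459,371) and the die. Going for disc 3.

>>> send_rows(motion=[[[2.73,1.2,0,0,0,-2.4,-0.58],[2.73,1.2,0,0,0,-2.4,-0.58],[2.73,1.2,0,0,0,-2.4,-0.58],[0,0,0,0,0,0,-0.58],[0,0,-2.5,0,0,0,-0.58],[0,0,-2,0,0,0,-0.58],[0,0,-1,0,0,0,-0.58],[0,0,0,0,0,0,-0.58]]])

```text
clock: 11.83
tool_pos: [0.5166, -0.148, 0.0904]
tool_rot: [-3.098, 0.519, 0.005]
ft_force: [-0.5, 0.9, 0.1]
width: 0.018
```

```bash
python3 - <<'E'
from h import *
st()
plan([(-21.8,-65,71,37),(-21.8,-65,71),(-1,78,73),(0,100,78),(0,108,78)])
E
```

```text
t 11.83 tcp [ 0.5166 -0.148   0.0904] yaw y-axis 71.0 tilt [-0.003  0.001 -1.   ] F [-0.5  0.9  0.1] w 0.018
1 x [np.float64(0.02), np.float64(-0.04), 0, 0, 0, np.float64(0.0)] -> disc (-21.8, -65, 71, 37) tcp [ 0.5168 -0.1485]
2 x [np.float64(0.21), np.float64(0.61), 0, 0, 0, 0.0] -> disc (-21.8, -65, 71) tcp [ 0.521  -0.1364]
15 x [np.float64(0.34), np.float64(0.9), 0, 0, 0, 0.1] -> disc (-1, 78, 73) tcp [ 0.5714 -0.0009]
3 x [np.float64(0.25), np.float64(0.69), 0, 0, 0, 1.7] -> disc (0, 100, 78) tcp [0.5789 0.0199]
1 x [np.float64(0.16), np.float64(0.78), 0, 0, 0, 0.0] -> disc (0, 108, 78) tcp [0.5806 0.0278]
```

>>> send_rows(motion=[[[0,0,-0.9,0,0,0,-0.58],[0,0,-0.4,0,0,0,-0.58],[0.21,0.6,0,0,0,0,-0.58],[0.21,0.6,0,0,0,0,-0.58],[0.34,0.9,0,0,0,0.1,-0.58],[0.34,0.9,0,0,0,0.1,-0.58],[0.34,0.9,0,0,0,0.1,-0.58],[0.34,0.9,0,0,0,0.1,-0.58]]])

```text
clock: 12.5
tool_pos: [0.536, -0.0992, 0.0796]
tool_rot: [3.1, -0.51, 0.001]
ft_force: [-0.6, 0.4, 0.1]
width: 0.0175
```

>>> send_rows(motion=[[[0.34,0.9,0,0,0,0.1,-0.58],[0.34,0.9,0,0,0,0.1,-0.58],[0.34,0.9,0,0,0,0.1,-0.58],[0.34,0.9,0,0,0,0.1,-0.58],[0.34,0.9,0,0,0,0.1,-0.58],[0.34,0.9,0,0,0,0.1,-0.58],[0.34,0.9,0,0,0,0.1,-0.58],[0.34,0.9,0,0,0,0.1,-0.58]]])

```text
clock: 13.17
tool_pos: [0.5631, -0.0275, 0.0794]
tool_rot: [3.103, -0.489, 0.0]
ft_force: [-0.5, -1.2, 1.3]
width: 0.0175
```

>>> send_rows(motion=[[[0.34,0.9,0,0,0,0.1,-0.58],[0.34,0.9,0,0,0,0.1,-0.58],[0.34,0.9,0,0,0,0.1,-0.58],[0,0,0,0,0,0,-0.58]]])

```text
clock: 13.5
tool_pos: [0.5735, 0.0002, 0.0793]
tool_rot: [-3.104, 0.479, -0.0]
ft_force: [0.6, -0.2, -0.2]
width: 0.0177
```

```bash
python3 - <<'E'
from h import *
st()
plan([(-1,78,73),(0,100,78),(0,109,78)],step=7)
E
```

```text
t 13.5 tcp [5.735e-01 2.000e-04 7.930e-02] yaw y-axis 72.5 tilt [ 0.  0. -1.] F [ 0.6 -0.2 -0.2] w 0.0177
1 x [np.float64(-0.21), np.float64(-0.11), 0, 0, 0, np.float64(0.5)] -> disc (-1, 78, 73) tcp [ 0.5714 -0.0009]
4 x [np.float64(0.19), np.float64(0.52), 0, 0, 0, 1.2] -> disc (0, 100, 78) tcp [0.5789 0.0199]
2 x [np.float64(0.09), np.float64(0.44), 0, 0, 0, 0.0] -> disc (0, 109, 78) tcp [0.5808 0.0287]
```

>>> send_rows(motion=[[[0.18,0.66,-0.1,0,0,1.8,-0.58],[0.18,0.66,0,0,0,1.8,-0.58],[0.18,0.65,0,0,0,1.8,-0.58],[0.09,0.44,0,0,0,0,-0.58],[0.09,0.44,0,0,0,0,-0.58],[0,0,0,0,0,0,-0.58],[-0.7,-3.3,0,0,0,0,-0.58],[0,0,3.5,0,0,0,-0.58]]])

```text
clock: 14.17
tool_pos: [0.5694, -0.0082, 0.1086]
tool_rot: [3.123, -0.336, -0.014]
ft_force: [1.7, 0.4, -0.6]
width: 0.0178
```

>>> send_rows(motion=[[[0,0,3.5,0,0,0,-0.58],[-3,-3,0,0,0,0,-0.58],[-3,-3,0,0,0,0,-0.58],[-3,-3,0,0,0,0,-0.58],[-3,-3,0,0,0,0,-0.58],[-2,-3,0,0,0,0,-0.58],[0,-3,0,0,0,0,-0.58],[0,0,0,0,0,0,-0.58]]])

```text
clock: 14.83
tool_pos: [0.4347, -0.188, 0.1488]
tool_rot: [3.121, -0.341, 0.002]
ft_force: [1.2, 0.7, -1.1]
width: 0.0177
```

```bash
python3 - <<'E'
from h import *
st()
im,d=capture('top')
for q in discs(im):print(q[0],tb(q[1]).round(1),q[2])
cv2.imwrite('pics/t8.png',cv2.resize(im[120:290,130:480],(800,388),interpolation=2))
print(d[192:213:2,274:298:2].round(2))
a=cv2.imread('pics/top0.png')
for n,(u,v) in dict(die=(382,181),cast=(155,234),jar=(458,256)).items():print(n,cv2.absdiff(a,im)[v-10:v+10,u-10:u+10].mean())
E
```

```text
t 14.83 tcp [ 0.4347 -0.188   0.1488] yaw y-axis 77.5 tilt [ 0.001 -0.002 -1.   ] F [ 1.2  0.7 -1.1] w 0.0177
[[0.95 0.95 0.95 0.95 0.95 0.95 0.95 0.95 0.95 0.88 0.88 0.88]
 [0.95 0.95 0.95 0.95 0.95 0.95 0.95 0.95 0.95 0.88 0.88 0.88]
 [0.95 0.95 0.95 0.95 0.95 0.93 0.93 0.92 0.93 0.88 0.88 0.88]
 [0.95 0.95 0.95 0.94 0.93 0.93 0.93 0.93 0.93 0.88 0.88 0.88]
 [0.95 0.95 0.94 0.94 0.93 0.93 0.93 0.93 0.87 0.88 0.88 0.88]
 [0.95 0.95 0.94 0.94 0.92 0.92 0.93 0.93 0.88 0.88 0.88 0.88]
 [0.95 0.94 0.94 0.94 0.92 0.93 0.93 0.92 0.88 0.87 0.88 0.88]
 [0.94 0.94 0.94 0.94 0.94 0.92 0.86 0.93 0.88 0.87 0.88 0.88]
 [0.94 0.94 0.94 0.94 0.94 0.86 0.86 0.86 0.88 0.87 0.87 0.88]
 [0.94 0.94 0.94 0.94 0.94 0.86 0.86 0.87 0.87 0.87 0.87 0.87]
 [0.94 0.94 0.94 0.94 0.94 0.86 0.86 0.87 0.87 0.87 0.87 0.88]]
die 15.056666666666667
cast 12.930833333333334
jar 74.38
```

View pics/t8.png

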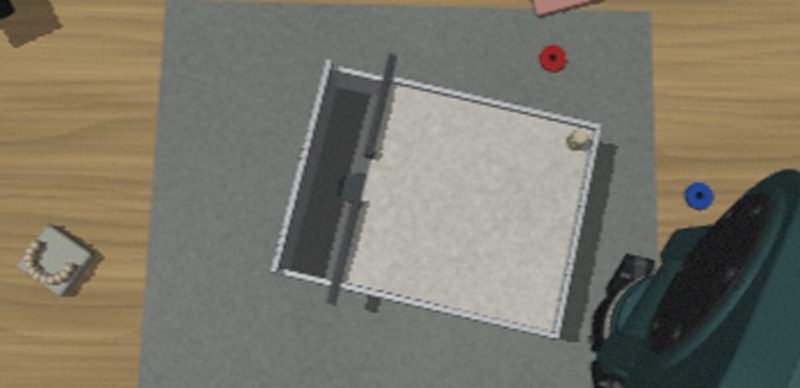

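All three discs are in the slot, and the deck holds only the die. The arm hides the jar in this view, so I'll raise it and check the jar from the side camera before handing in.

>>> send_rows(motion=[[[0,0,3,0,0,0,-0.58],[0,0,3,0,0,0,-0.58],[0,0,2,0,0,0,-0.58],[0,0,0,0,0,0,-0.58],[0,0,0,0,0,0,-0.58]]])

```text
clock: 15.3
tool_pos: [0.4358, -0.1834, 0.229]
tool_rot: [3.123, -0.333, 0.002]
ft_force: [-0.9, 0.0, -0.1]
width: 0.0177
```

```bash
python3 - <<'E'
from h import *
a=cv2.imread('pics/side0.png');im,_=capture('side')
for n,b in dict(jar=(285,298,320,342),cast=(238,142,264,166)).items():
    l,t,rr,bb=b;T=a[t:bb,l:rr];m=cv2.matchTemplate(im[t-10:bb+10,l-10:rr+10],T,cv2.TM_CCOEFF_NORMED);print(n,cv2.minMaxLoc(m)[1::2])
b,_=capture('top');a=cv2.imread('pics/top0.png')
T=a[172:190,374:392];print('die',cv2.minMaxLoc(cv2.matchTemplate(b[162:200,364:402],T,cv2.TM_CCOEFF_NORMED))[1::2],len(discs(b)))
st();job.close_job()
E
```

```text
jar (0.7689784169197083, (10, 10))
cast (0.40644606947898865, (20, 12))
die (0.9981901049613953, (10, 10)) 0
t 15.4 tcp [ 0.435  -0.1831  0.2276] yaw y-axis 77.8 tilt [-0.001  0.001 -1.   ] F [0.1 1.  0.6] w 0.0177
the job is handed in; nothing more can be done
```

All three steel discs are in the catch slot. I pushed them through the gate one at a time with the nearly closed fingertips, and each had dropped before I sent the next. I handed the job in at about 15.4 s, with the gripper raised clear of everything.

**Discs:** My last top picture shows no discs left on the deck. Depth readings show them in the slot behind the gate, lying partly on top of each other and well below the deck.

**Die:** It matches its starting position exactly (match score 0.998, no shift).

**Jar:** It shows no shift in the side view. The match score was only 0.77, and the arm hid it in the last top picture I viewed.

**Cast:** The side-view match failed (0.41, not meaningful), and I did not look into why. In the top view it stands where it was at the start, and the arm never went near it.

**Second disc:** The fingers came down about 2 mm high and the reading rose to about 4.5 N. I backed off, saw the disc lying properly on the deck, and finished that push at the right height.

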